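Hang the picture frame on the drying stand and close the keeper

ROBOT

A 6-joint arm with a two-finger parallel gripper is mounted at the origin on the work surface. World frame = base frame: x ahead of the robot, y to its left, z up, the work surface at z = 0. Lengths are in mm, angles in degrees, forces in N, time in s.
With the tool pointing down it reaches from about 350 to 850 mm from the base axis. Payload 8.1 kg.
Tool frame: the origin (TCP) lies at the very end of the fingers, on their centre line; the grasp point (between the pads) lies 19 mm behind it; z points along the fingers, y is the direction in which the jaws open and shut (so a half turn about z gives the same grasp; the last joint's range is limited). The gripper opens to 85 mm and grips with 20 to 120 N. Pads are 22 mm wide; open, the fingers measure 114 mm over their backs; the gripper's body (76 mm by 85 mm) begins 54 mm behind the grasp point. The pads swing forward as they close: fully open they stand 13 mm farther back than shut.
Start: joints at [-78.747, 7.471, 85.268, -0, 87.261, -4.893], TCP at [166.871, -576.333, 231.292] pointing down, gripper open.
Joint ranges: [-169.43, 169.43], [-51.17, 129.36], [1.28, 143.12], [-76.62, 256.62], [0, 156.53], [-152.29, 152.29]. Speed limits (degrees/s): [136.94, 136.94, 159.86, 180, 180, 180].

INTERFACE

Orientations are given as [roll, pitch, yaw] about the fixed x, y, z axes, in that order (R = Rz(yaw) Ry(pitch) Rx(roll)).
In Python, from bench import r, eyes gives the robot as it stands. The module is installed in compiled form; this text tells all that it offers.
- The arm moves only by the tool play_rows, never from a script. Its argument "deltas" is a list of rows, each a list of 3 entries, a list of its own where there are three numbers: the shift along the tool's x, y, z in m, then the turn, a rotation vector about the tool's x, y, z in rad, then the closure, from 0 (fully open) to 1 (shut). A call has 1 to 8 rows; each row shifts and turns the pose as measured when the row begins, along the tool's axes as they then stand; what a row does not reach is not made up. A row lasts 1/8 s, in which the tool goes at most 62.5 mm and 10.7 degrees, less where a joint would pass 70% of its speed; a pose out of reach is approached as far as the arm can. A call with a gripper value outside its range is refused whole. The fingers move at their own pace and stop on an object; "force" is the grip in N (left out, the last holds). Time passes only in rows, so rows that do not move let the fingers close. It gives the time, the measured TCP pose, the force and the opening at its end, in the units of the state.
- r.sense(): the state, without advancing time (a new reading comes with each control period).
- eyes.snapshot(name): name is "scene" or "top"; returns the picture (480x640x3 uint8, red, green, blue); there is no depth.
- eyes.get_calibration(name): a dict with "mtx" (3x3 intrinsics, pixels), "R" (3x3) and "t" (3): a world point X has camera coordinates R X + t. Camera axes: x right, y down, z forward; pixel columns grow to the right and rows downward; lengths in mm; the calibration is good to about 2 mm. A picture is of the moment at which its call begins. get_calibration takes no time and is no camera call.
- r.hand_in(): hands the job in, once; it reports no verdict.
The state is a dict: "time": time; "joint_pos": joint angles; "qd": joint speeds; "joint_efforts": joint torques, N m; "tool_pos": TCP position; "tcp_rot": TCP orientation; "ft_force": force on the tool from outside, world axes, zero at the start; "wrist_torque": the same for the moment, N m; "finger_gap": finger opening in mm.
Only numpy, scipy, OpenCV 4.12 (cv2) and the standard library are available. Lean on these libraries where they do the work, as an engineer would, in place of code of your own. Each camera call takes 0.05 s, during which the arm holds its last target. There are 200 camera calls.

TASK

Take the empty red picture frame off the little wooden table easel and hang it on the drying stand, with the stand's steel bar passing through the frame's opening, so that it hangs freely from the bar. Then swing the yellow keeper arm fully shut, to its stop in front of the end of the bar, so that the frame cannot slide off. Leave the plates, jars, pot and cup where they are.

Things in the scene. Friction and masses are not known exactly. Their poses are not given: they have to be found in the camera images.
- frame: Empty red picture frame, 220 g: 170 mm wide (its y), 150 high (z), 16 thick (x); all rails 24 mm wide, opening 122 x 102 mm. Origin: centre of the opening, mid thickness. At the start it leans on the easel: z, up along the frame, leans 30 deg from vertical towards the robot; x, the front face's normal, looks away from the robot and up. Its top 65 mm stand clear of the easel, front and back.
- easel: Small fixed wooden table easel, base 150 x 170 mm; origin: on the table at the robot-side edge of its base (base from x = -10 to 140 mm). At yaw 0 the frame rests on its +x side, its top leaning to -x. Two slats up to 119 mm above the table support the frame from behind (the robot's side); a ledge with a 10 mm lip in front carries its lower edge.
- stand: Fixed drying stand; origin: on the table, middle of its grey base (230 mm in x, 110 in y, 12 thick). Dark post, 30 mm wide and 215 high, at x = 75 to 101 mm. From it a level round steel bar, 18 mm in diameter, runs along the stand's -x (roughly to the robot) to its free end at x = -65 mm, y = 0; bar centre 166 mm, bar top 175 mm above the table.
- bar_tip (a point): Centre of the bar's free end, 166 mm above the table; axes as the stand's.
- keeper (a joint): Yellow keeper arm's angle, rad: 0 = shut at its stop, straight above the bar; grows as it swings level towards the stand's +y, to 1.7. Starts open, stays where left. Upright hinge at the stand's x = 88, y = 0 mm. Arm 18 mm wide, 216 to 230 mm above the table; the 34 mm wide plate at its end (166 to 176 mm from the hinge) hangs to 164 mm above the table, before the bar's end when shut.
- keeper_knob (a point): Middle of the top of the black upright knob on the keeper arm, 143 mm from the hinge axis: a cylinder 22 mm in diameter and 50 mm tall, from 230 to 280 mm above the table; the point is at its top. Hold or push it here to swing the arm.
- plate_red: white plate, 150 mm across at the rim, 22 mm high, with red paint in it; origin: centre of its underside. A bystander.
- plate_violet: white plate, 150 mm across at the rim, 22 mm high, with violet paint in it; origin: centre of its underside. A bystander.
- plate_green: white plate, 150 mm across at the rim, 22 mm high, with a dab of green paint in it; origin: centre of its underside. A bystander.
- jar_left: glass jar of brushes with an orange collar, 82 mm across, 115 to 130 mm high, brushes up to 215 mm; origin: centre of its underside. A bystander.
- jar_right: glass jar of brushes with an orange collar, 82 mm across, 115 to 130 mm high, brushes up to 215 mm; origin: centre of its underside. A bystander.
- paint_pot: white paint pot with a blue lid, 62 mm across, 66 mm high; origin: centre of its underside. A bystander.
- water_cup: grey open cup, 74 mm across at the rim, 75 mm high; origin: centre of its underside. A bystander.
There are look-alikes about, which are no part of the job. There is more than one size of the frame; the one meant has the size given above.

How it is judged:
By the outcome, as a careful person would: the job done as asked, in the order asked, and still so for the second after the job is handed in, with the robot touching nothing.
It also fails if it takes over 67 s, if anything falls off the work surface, if the arm or the gripper's body presses on something with over 40 N, if the wrist force passes 120 N, or if a joint passes its speed limit or range.

## Working session

There is one attempt and no reset: what is moved stays moved. The work goes in short steps, Python scripts to look and compute and a tool call to move; the robot and the scene stay as the last step left them, time stands still between calls to the robot, and variables do not carry over. Pictures are saved under pics/ and viewed, about 8 in all and at most 12, crops included, and the job is handed in when it is done.

Besides the shell and the picture viewer there is one more tool, called as name(argument=value, ...), one argument or row to a line, values as JSON. play_rows: Moves the arm, as the interface text tells. Its arguments: {"type":"object","properties":{"deltas":{"type":"array"},"force":{"type":"number"}},"required":["deltas"]}

```bash
mkdir -p pics
python3 - <<'E'
from bench import r,eyes
import cv2,numpy as np
for n in("scene","top"):
    cv2.imwrite(f"pics/{n}0.png",eyes.snapshot(n)[:,:,::-1])
    c=eyes.get_calibration(n);print(n,np.round(c["mtx"],1).tolist(),np.round(c["R"],3).tolist(),np.round(c["t"],1), np.round(-np.array(c["R"]).T@c["t"]))
print(r.sense())
E
```

```text
scene [[463.1, 0.0, 319.6], [0.0, 463.1, 234.9], [0.0, 0.0, 1.0]] [[-0.839, 0.544, 0.021], [0.338, 0.551, -0.763], [-0.426, -0.633, -0.647]] [ 482.9  -75.5 1501.4] [1071.  729.  903.]
top [[518.2, 0.0, 306.0], [0.0, 518.2, 238.4], [0.0, 0.0, 1.0]] [[0.019, -1.0, -0.014], [-0.982, -0.016, -0.19], [0.19, 0.017, -0.982]] [   2.8  616.1 1378.4] [ 343.  -11. 1470.]
{'time': 0.1, 'joint_pos': array([-7.87467193e+01,  7.51207233e+00,  8.53229837e+01, -2.15548119e-04,
        8.72605683e+01, -4.89317186e+00]), 'qd': array([-0.03960366, -0.11624808, -0.21201116, -0.00956262, -0.01290877,
       -0.04034092]), 'joint_efforts': array([ 2.26325683e-03, -5.70947170e+01, -5.01942372e+01, -1.29369273e-04,
        8.18592991e-03,  5.73415218e-05]), 'tool_pos': array([ 166.77945274, -575.84610014,  230.33639481]), 'tcp_rot': array([-1.79904706e+02, -7.94207201e-03,  1.61464564e+01]), 'ft_force': array([1.14183158, 0.14236927, 0.42740108]), 'wrist_torque': array([-0.00611912,  0.00172176, -0.01209576]), 'finger_gap': 85.39018193995409}
```

View pics/scene0.png

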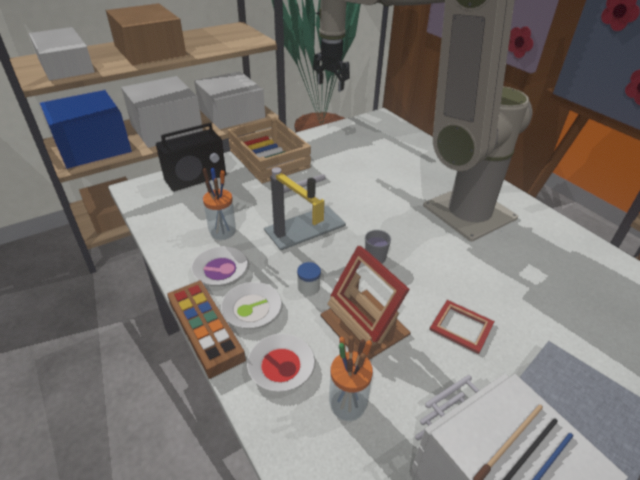

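View pics/top0.png

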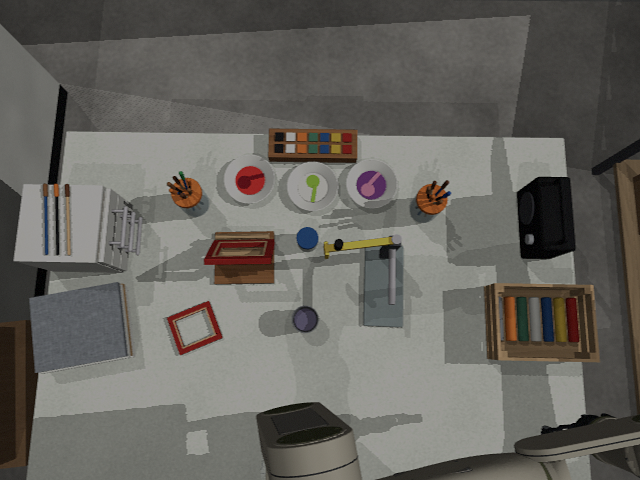

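Two views show: the red frame on the easel at top (240,250) / scene (370,293), and a smaller red frame flat on the table at top (194,327) / scene (463,325). The one on the easel fits the description. The stand base is at top (383,287), the bar at (392,275), and the knob at (339,244). Next, an enlarged crop to confirm and read corners.

```bash
cat > h.py <<'E'
from bench import r,eyes
import cv2,numpy as np
C={n:{k:np.array(v) for k,v in eyes.get_calibration(n).items()} for n in("scene","top")}
def ray(n,uv):
    c=C[n];d=c["R"].T@np.linalg.inv(c["mtx"])@np.array([uv[0],uv[1],1.]);return -c["R"].T@c["t"],d/np.linalg.norm(d)
def onz(n,uv,z):
    o,d=ray(n,uv);return o+d*(z-o[2])/d[2]
def tri(a,b):
    A=np.zeros((3,3));B=np.zeros(3);L=[ray("scene",a),ray("top",b)]
    for o,d in L:
        P=np.eye(3)-np.outer(d,d);A+=P;B+=P@o
    X=np.linalg.solve(A,B);return X,max(np.linalg.norm((np.eye(3)-np.outer(d,d))@(X-o)) for o,d in L)
def px(n,X):
    c=C[n];p=c["mtx"]@(c["R"]@np.array(X,float)+c["t"]);return p[:2]/p[2]
def crop(im,x,y,w,h,s): return cv2.resize(im[y:y+h,x:x+w],None,fx=s,fy=s,interpolation=cv2.INTER_CUBIC)
E
python3 - <<'E'
from h import *
s=cv2.imread("pics/scene0.png");t=cv2.imread("pics/top0.png")
a=crop(s,320,240,100,120,5);a=np.vstack([a])
b=crop(t,195,220,100,75,3);c=crop(t,320,225,100,105,3)
b=np.vstack([b,c])[:540]
o=np.zeros((600,800,3),np.uint8);o[:600,:500]=a;o[:540,500:800]=b
cv2.imwrite("pics/crop1.png",o)
E
```

```text
(no output)
```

View pics/crop1.png

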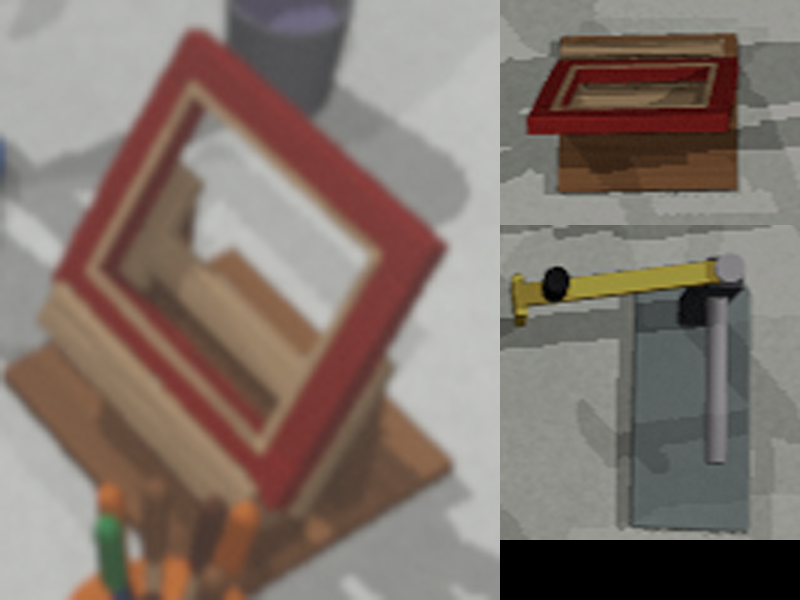

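Run:
```python
from h import *
np.set_printoptions(precision=1,suppress=True)
S=lambda x,y:(320+x/5,240+y/5)
T=lambda x,y:(195+(x-500)/3,220+y/3)
U=lambda x,y:(320+(x-500)/3,225+(y-225)/3)
L,dl=tri(S(443,245),T(533,118));R_,dr=tri(S(195,33),T(735,113))
print("front top +y",L,dl,"-y",R_,dr,np.linalg.norm(L-R_))
for a in((558,192),(738,190),(738,34),(559,36)):print("easel base?",onz("top",T(*a),10))
for a in((5,378),(452,467)):print("easel base scene",onz("scene",S(*a),10))
B=[onz("top",U(*a),12) for a in((633,290),(750,290),(750,530),(632,527))]
for b in B:print("base",b)
print("mean",np.mean(B,0))
print("tip",onz("top",U(717,463),166),"bar near post",onz("top",U(717,300),175))
print("knob top",onz("top",U(557,275),280), "scene knob", onz("scene",(311,180),280))
print("hinge cap",onz("top",U(730,267),232))
for n,c,r_ in(("redplate",(248,181),0),("violet",(369,184),0),("green",(313,188),0),("pot",(307,238),66),("cup",(306,319),75),("jarL",(187,194),125),("jarR",(432,199),125)):print(n,onz("top",c,r_))
# colour check of small frame size
for a in((166,333),(209,302),(222,342),(179,355)):print(onz("top",a,10))
```

```text
front top +y [531.8 266.8 179. ] 4.520847472155458 -y [538.5  97.4 175.3] 5.511927506346306 169.53702640455683
easel base? [489.8 271.7  10. ]
easel base? [494.8 101.9  10. ]
easel base? [644.8 106.5  10. ]
easel base? [640.  278.7  10. ]
easel base scene [647.  115.9  10. ]
easel base scene [495.  275.2  10. ]
base [ 603.9 -152.1   12. ]
base [ 605.8 -263.1   12. ]
base [ 380.8 -259.4   12. ]
base [ 381.5 -150.7   12. ]
mean [ 493.  -206.3   12. ]
tip [ 431.3 -206.7  166. ] bar near post [ 567.4 -207.   175. ]
knob top [566.8 -67.1 280. ] scene knob [566.1 -63.9 280. ]
hinge cap [ 584.8 -209.2  232. ]
redplate [797.6 190.    0. ]
violet [ 793.8 -167.3    0. ]
green [779.   -2.6   0. ]
pot [615.9  11.2  66. ]
cup [394.4   9.5  75. ]
jarL [720.  336.3 125. ]
jarR [ 716.3 -322.1  125. ]
[350.9 399.3  10. ]
[438.9 284.1  10. ]
[329.4 241.9  10. ]
[292.  359.1  10. ]
```

```bash
cat > plan.py <<'E'
from h import *
from scipy.spatial.transform import Rotation as Ro, Slerp
np.set_printoptions(precision=1,suppress=True)
def frameR(lean,yaw):   # tool: x=frame y, y=frame x, z=-frame z, leaning 'lean' towards robot
    F=Ro.from_euler("z",yaw,degrees=True)*Ro.from_euler("y",-lean,degrees=True)
    M=F.as_matrix();return Ro.from_matrix(np.c_[M[:,1],M[:,0],-M[:,2]])
def down(yaw): return Ro.from_euler("xyz",[180,0,yaw],degrees=True)
def plan(wps,clo):
    s=r.sense();p=s["tool_pos"];R=Ro.from_euler("xyz",s["tcp_rot"],degrees=True)
    print("t",round(s["time"],2),p,s["tcp_rot"],"F",s["ft_force"],"gap",round(s["finger_gap"],1))
    for q,Q,n in wps:
        sl=Slerp([0,1],Ro.concatenate([R,Q]));q=np.array(q,float);prev=(p,R)
        rows=[]
        for i in range(1,n+1):
            b=p+(q-p)*i/n;B=sl(i/n)
            d=prev[1].inv().apply(b-prev[0])/1e3;w=(prev[1].inv()*B).as_rotvec()
            rows.append([[round(float(x),3) for x in d],[round(float(x),3) for x in w],clo]);prev=(b,B)
        print(str(rows).replace(" ",""));p,R=q,Q
E
python3 - <<'E'
from plan import *
G=frameR(30,2);z=G.as_matrix()[:,2];top=np.array([528,182,173.])
print(z)
plan([((300,-300,320),G,8),((430,60,330),G,8),(top-80*z,G,4)],0)
E
```

```text
[ 0.5  0.  -0.9]
t 0.1 [ 166.8 -575.8  230.3] [-179.9   -0.    16.1] F [1.1 0.1 0.4] gap 85.4
[[[0.026,-0.029,-0.011],[-0.056,0.043,-0.162],0],[[0.03,-0.023,-0.011],[-0.056,0.043,-0.162],0],[[0.034,-0.018,-0.011],[-0.056,0.043,-0.162],0],[[0.037,-0.011,-0.01],[-0.056,0.043,-0.162],0],[[0.039,-0.005,-0.009],[-0.056,0.043,-0.162],0],[[0.039,0.002,-0.008],[-0.056,0.043,-0.162],0],[[0.038,0.009,-0.006],[-0.056,0.043,-0.162],0],[[0.037,0.015,-0.003],[-0.056,0.043,-0.162],0]]
[[[0.044,0.016,0.008],[0.0,0.0,0.0],0],[[0.044,0.016,0.008],[0.0,0.0,0.0],0],[[0.044,0.016,0.008],[0.0,0.0,0.0],0],[[0.044,0.016,0.008],[0.0,0.0,0.0],0],[[0.044,0.016,0.008],[0.0,0.0,0.0],0],[[0.044,0.016,0.008],[0.0,0.0,0.0],0],[[0.044,0.016,0.008],[0.0,0.0,0.0],0],[[0.044,0.016,0.008],[0.0,0.0,0.0],0]]
[[[0.03,0.003,0.027],[0.0,0.0,0.0],0],[[0.03,0.003,0.027],[0.0,0.0,0.0],0],[[0.03,0.003,0.027],[0.0,0.0,0.0],0],[[0.03,0.003,0.027],[0.0,0.0,0.0],0]]
```

play_rows(
  deltas=[
    [[0.026, -0.029, -0.011], [-0.056, 0.043, -0.162], 0],
    [[0.03, -0.023, -0.011], [-0.056, 0.043, -0.162], 0],
    [[0.034, -0.018, -0.011], [-0.056, 0.043, -0.162], 0],
    [[0.037, -0.011, -0.01], [-0.056, 0.043, -0.162], 0],
    [[0.039, -0.005, -0.009], [-0.056, 0.043, -0.162], 0],
    [[0.039, 0.002, -0.008], [-0.056, 0.043, -0.162], 0],
    [[0.038, 0.009, -0.006], [-0.056, 0.043, -0.162], 0],
    [[0.037, 0.015, -0.003], [-0.056, 0.043, -0.162], 0],
  ],
  force=40,
)

```text
time: 1.1
tool_pos: [297.3, -286.9, 314.7]
tcp_rot: [149.3, 0.3, 94.5]
ft_force: [0.8, 0.6, 1.1]
finger_gap: 85.4
```

play_rows(
  deltas=[
    [[0.044, 0.016, 0.008], [0, 0, 0], 0],
    [[0.044, 0.016, 0.008], [0, 0, 0], 0],
    [[0.044, 0.016, 0.008], [0, 0, 0], 0],
    [[0.044, 0.016, 0.008], [0, 0, 0], 0],
    [[0.044, 0.016, 0.008], [0, 0, 0], 0],
    [[0.044, 0.016, 0.008], [0, 0, 0], 0],
    [[0.044, 0.016, 0.008], [0, 0, 0], 0],
    [[0.044, 0.016, 0.008], [0, 0, 0], 0],
  ],
)

```text
time: 2.1
tool_pos: [452.8, 46.1, 334.6]
tcp_rot: [151.6, -2.2, 95.4]
ft_force: [0.7, -0.0, 0.5]
finger_gap: 85.5
```

Run:
```python
from plan import *
G=frameR(30,2);z=G.as_matrix()[:,2];top=np.array([528,182,173.])
plan([(top-70*z,G,6),],0)
```

```text
t 2.1 [452.8  46.1 334.6] [151.6  -2.2  95.4] F [ 0.7 -0.   0.5] gap 85.5
[[[0.021,-0.001,0.02],[-0.005,-0.01,0.006],0],[[0.021,-0.001,0.019],[-0.005,-0.01,0.006],0],[[0.021,-0.001,0.019],[-0.005,-0.01,0.006],0],[[0.022,-0.001,0.019],[-0.005,-0.01,0.006],0],[[0.022,-0.002,0.019],[-0.005,-0.01,0.006],0],[[0.022,-0.002,0.019],[-0.005,-0.01,0.006],0]]
```

play_rows(
  deltas=[
    [[0.021, -0.001, 0.02], [-0.005, -0.01, 0.006], 0],
    [[0.021, -0.001, 0.019], [-0.005, -0.01, 0.006], 0],
    [[0.021, -0.001, 0.019], [-0.005, -0.01, 0.006], 0],
    [[0.022, -0.001, 0.019], [-0.005, -0.01, 0.006], 0],
    [[0.022, -0.002, 0.019], [-0.005, -0.01, 0.006], 0],
    [[0.022, -0.002, 0.019], [-0.005, -0.01, 0.006], 0],
    [[0, 0, 0], [0, 0, 0], 0],
  ],
)

```text
time: 2.98
tool_pos: [490.7, 189.7, 227.6]
tcp_rot: [150.0, -0.0, 92.4]
ft_force: [-0.4, 0.1, -0.3]
finger_gap: 85.3
```

Run:
```python
from plan import *
G=frameR(30,2);z=G.as_matrix()[:,2];top=np.array([528,182,173.])
plan([(top-20*z,G,2),],0)
s=cv2.cvtColor(eyes.snapshot("scene"),4);t=cv2.cvtColor(eyes.snapshot("top"),4)
for n,i in(("scene",s),("top",t)):
  cv2.imwrite(f"pics/{n}1.png",i)
  print(n,px(n,r.sense()["tool_pos"]),px(n,top))
cv2.imwrite("pics/v1.png",np.hstack([crop(s,310,180,130,180,3),crop(t,190,190,130,180,3)]))
```

```text
t 2.98 [490.7 189.7 227.6] [150.   -0.   92.4] F [-0.4  0.1 -0.3] gap 85.3
[[[-0.005,0.002,0.023],[-0.0,-0.002,0.003],0],[[-0.005,0.002,0.023],[-0.0,-0.002,0.003],0]]
scene [400.1 243.7] [382.6 266.5]
top [231.6 274.4] [238.4 262.9]
```

View pics/v1.png

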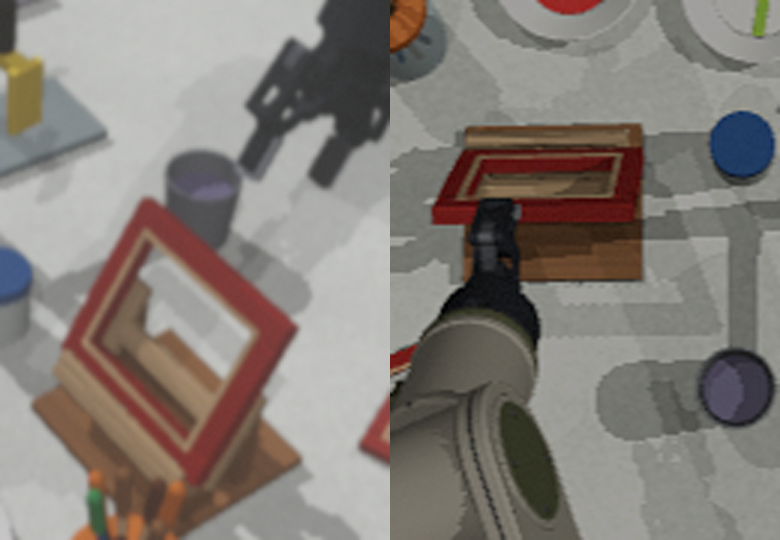

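Left half: the open fingertips straddle the frame plane, at scene (394,236) and (418,240), about where predicted. Advancing along the frame.

play_rows(
  deltas=[
    [[-0.002, 0.001, 0.02], [0, 0, 0], 0],
    [[-0.002, 0.001, 0.02], [0, 0, 0], 0],
    [[0, 0.001, 0.02], [0, 0, 0], 0],
    [[0, 0, 0.02], [0, 0, 0], 0],
    [[0, 0, 0.008], [0, 0, 0], 0],
    [[0, 0, 0], [0, 0, 0], 0],
  ],
)

```text
time: 3.82
tool_pos: [543.9, 182.2, 162.4]
tcp_rot: [149.2, -0.2, 92.0]
ft_force: [-0.8, -0.1, 0.2]
finger_gap: 85.2
```

Run:
```python
from plan import *
G=frameR(30,2);z=G.as_matrix()[:,2];top=np.array([528,182,173.])
plan([(top+20*z,G,1),],0)
s=cv2.cvtColor(eyes.snapshot("scene"),4);t=cv2.cvtColor(eyes.snapshot("top"),4)
cv2.imwrite("pics/v2.png",np.hstack([crop(s,310,200,130,150,3),crop(t,190,200,130,150,3)]))
```

```text
t 3.83 [543.9 182.2 162.4] [149.2  -0.2  92. ] F [-0.8 -0.1  0.2] gap 85.2
[[[0.0,-0.009,0.003],[0.013,-0.003,-0.002],0]]
```

View pics/v2.png

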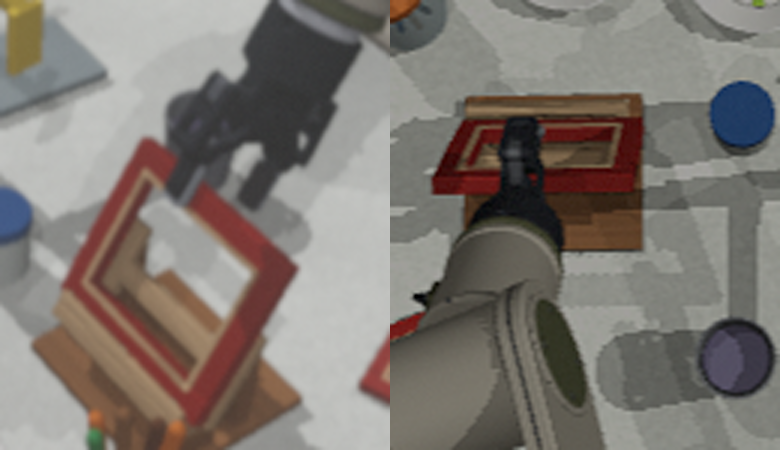

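play_rows(
  deltas=[
    [[0, -0.008, 0.003], [0.013, -0.003, 0], 0],
    [[0, 0, 0], [0, 0, 0], 0.4],
    [[0, 0, 0], [0, 0, 0], 0.6],
    [[0, 0, 0], [0, 0, 0], 0.7],
    [[0, 0, 0], [0, 0, 0], 0.8],
    [[0, 0, 0], [0, 0, 0], 1],
    [[0, 0, 0], [0, 0, 0], 1],
    [[0, 0, 0], [0, 0, 0], 1],
  ],
  force=25,
)

```text
time: 4.92
tool_pos: [539.9, 183.3, 159.4]
tcp_rot: [149.6, -0.2, 92.0]
ft_force: [2.3, 1.4, -0.8]
finger_gap: 15.6
```

play_rows(
  deltas=[
    [[0, 0, 0], [0, 0, 0], 1],
    [[0, 0, 0], [0, 0, 0], 1],
    [[0, 0, 0], [0, 0, 0], 1],
  ],
  force=70,
)

```text
time: 5.3
tool_pos: [540.0, 183.3, 159.6]
tcp_rot: [149.6, -0.2, 92.0]
ft_force: [3.1, -0.1, -0.2]
finger_gap: 14.6
```

play_rows(
  deltas=[
    [[0, 0.001, -0.01], [0, 0, 0], 1],
    [[0, 0.001, -0.015], [0, 0, 0], 1],
    [[0, 0.001, -0.02], [0, 0, 0], 1],
    [[0, 0, -0.025], [0, 0, 0], 1],
    [[0, 0, -0.025], [0, 0, 0], 1],
    [[0, 0, -0.025], [0, 0, 0], 1],
    [[0, 0, -0.02], [0, 0, 0], 1],
    [[0, 0, 0], [0, 0, 0], 1],
  ],
)

```text
time: 6.3
tool_pos: [464.2, 179.8, 284.0]
tcp_rot: [150.2, -0.1, 92.0]
ft_force: [0.9, 0.0, -2.0]
finger_gap: 14.3
```

Run:
```python
from plan import *
G=frameR(0,-0.5)
plan([((420,110,290),G,6),((355,-207,290),G,10)],1)
```

```text
t 6.3 [464.2 179.8 284. ] [150.2  -0.1  92. ] F [ 0.9  0.  -2. ] gap 14.3
[[[-0.011,-0.006,-0.005],[0.087,-0.002,0.007],1],[[-0.011,-0.007,-0.004],[0.087,-0.002,0.007],1],[[-0.011,-0.007,-0.004],[0.087,-0.002,0.007],1],[[-0.012,-0.007,-0.003],[0.087,-0.002,0.007],1],[[-0.012,-0.007,-0.002],[0.087,-0.002,0.007],1],[[-0.012,-0.007,-0.002],[0.087,-0.002,0.007],1]]
[[[-0.032,-0.006,0.0],[0.0,0.0,0.0],1],[[-0.032,-0.006,0.0],[0.0,0.0,0.0],1],[[-0.032,-0.006,0.0],[0.0,0.0,0.0],1],[[-0.032,-0.006,0.0],[0.0,0.0,0.0],1],[[-0.032,-0.006,0.0],[0.0,0.0,0.0],1],[[-0.032,-0.006,0.0],[0.0,0.0,0.0],1],[[-0.032,-0.006,0.0],[0.0,0.0,0.0],1],[[-0.032,-0.006,0.0],[0.0,0.0,0.0],1],[[-0.032,-0.006,0.0],[0.0,0.0,0.0],1],[[-0.032,-0.006,0.0],[0.0,0.0,0.0],1]]
```

play_rows(
  deltas=[
    [[-0.011, -0.006, -0.005], [0.087, -0.002, 0.007], 1],
    [[-0.011, -0.007, -0.004], [0.087, -0.002, 0.007], 1],
    [[-0.011, -0.007, -0.004], [0.087, -0.002, 0.007], 1],
    [[-0.012, -0.007, -0.003], [0.087, -0.002, 0.007], 1],
    [[-0.012, -0.007, -0.002], [0.087, -0.002, 0.007], 1],
    [[-0.012, -0.007, -0.002], [0.087, -0.002, 0.007], 1],
  ],
)

```text
time: 7.05
tool_pos: [414.7, 108.6, 284.4]
tcp_rot: [-178.4, -0.0, 89.6]
ft_force: [1.2, -0.1, -2.1]
finger_gap: 14.6
```

play_rows(
  deltas=[
    [[-0.02, -0.006, 0], [0, 0, 0], 1],
    [[-0.032, -0.006, 0], [0, 0, 0], 1],
    [[-0.032, -0.006, 0], [0, 0, 0], 1],
    [[-0.032, -0.006, 0], [0, 0, 0], 1],
    [[-0.032, -0.006, 0], [0, 0, 0], 1],
    [[-0.032, -0.006, 0], [0, 0, 0], 1],
    [[-0.032, -0.006, 0], [0, 0, 0], 1],
    [[-0.032, -0.006, 0], [0, 0, 0], 1],
  ],
)

```text
time: 8.05
tool_pos: [360.9, -141.5, 275.5]
tcp_rot: [-177.4, -0.2, 89.7]
ft_force: [-0.0, 0.6, -2.0]
finger_gap: 14.8
```

Run:
```python
from plan import *
G=frameR(0,-0.5)
plan([((355,-207,290),G,5)],1)
```

```text
t 8.05 [ 360.9 -141.5  275.5] [-177.4   -0.2   89.7] F [-0.   0.6 -2. ] gap 14.8
[[[-0.013,-0.001,-0.003],[-0.009,-0.001,0.001],1],[[-0.013,-0.001,-0.003],[-0.009,-0.001,0.001],1],[[-0.013,-0.001,-0.003],[-0.009,-0.001,0.001],1],[[-0.013,-0.001,-0.003],[-0.009,-0.001,0.001],1],[[-0.013,-0.001,-0.003],[-0.009,-0.001,0.001],1]]
```

play_rows(
  deltas=[
    [[-0.013, -0.001, 0.005], [-0.009, -0.001, 0.001], 1],
    [[-0.013, -0.001, 0.005], [-0.009, -0.001, 0.001], 1],
    [[-0.013, -0.001, 0.005], [-0.009, -0.001, 0.001], 1],
    [[-0.013, -0.001, 0.005], [-0.009, -0.001, 0.001], 1],
    [[-0.013, -0.001, 0.005], [-0.009, -0.001, 0.001], 1],
    [[0, 0, 0], [0, 0, 0], 1],
  ],
)

```text
time: 8.8
tool_pos: [353.5, -209.5, 245.9]
tcp_rot: [-179.9, -0.1, 89.3]
ft_force: [-0.3, -0.4, -1.2]
finger_gap: 14.4
```

Run:
```python
from plan import *
plan([((355,-207,220),frameR(0,-.5),4)],1)
s=cv2.cvtColor(eyes.snapshot("scene"),4);t=cv2.cvtColor(eyes.snapshot("top"),4)
cv2.imwrite("pics/scene3.png",s);cv2.imwrite("pics/top3.png",t)
T=r.sense()["tool_pos"];p=np.round(px("scene",T)).astype(int);q=np.round(px("top",T)).astype(int);print(p,q)
a,b=p[0]-65,p[1]-60;c,d=q[0]-65,q[1]-75;print(a,b,c,d)
cv2.imwrite("pics/v3.png",np.hstack([crop(s,a,b,130,150,3),crop(t,c,d,130,150,3)]))
```

```text
t 8.8 [ 353.5 -209.5  245.9] [-179.9   -0.1   89.3] F [-0.3 -0.4 -1.2] gap 14.4
[[[0.001,0.0,0.006],[-0.0,-0.0,-0.001],1],[[0.001,0.0,0.006],[-0.0,-0.0,-0.001],1],[[0.001,0.0,0.006],[-0.0,-0.0,-0.001],1],[[0.001,0.0,0.006],[-0.0,-0.0,-0.001],1]]
[347 144] [399 336]
282 84 334 261
```

View pics/v3.png

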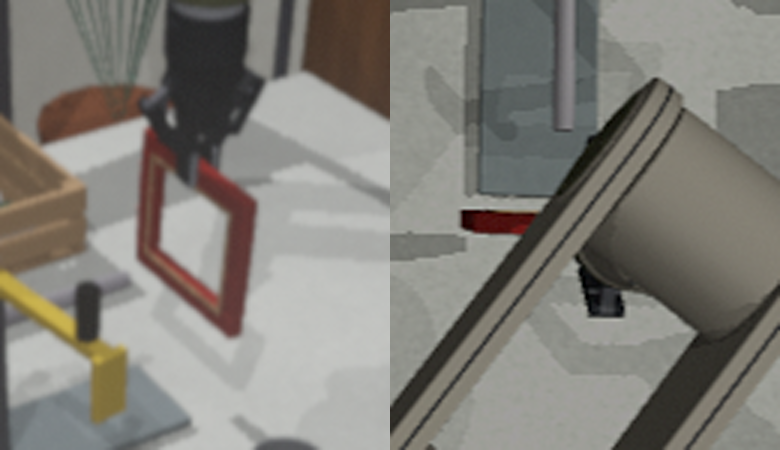

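Run:
```python
from plan import *
for a in((150,132),(256,203),(237,332),(138,258),(162,152),(231,211),(219,313),(158,245)):
    o,d=ray("scene",(282+a[0]/3,84+a[1]/3));print(a,o+d*(361.5-o[0])/d[0])
print("top +y end",onz("top",(334+(463-390)/3,261+222/3),265))
```

```text
(150, 132) [ 361.5 -274.6  270.4]
(256, 203) [ 361.5 -106.7  275.7]
(237, 332) [ 361.5 -115.8  129.9]
(138, 258) [ 361.5 -286.7  120.7]
(162, 152) [ 361.5 -253.1  258.7]
(231, 211) [ 361.5 -140.7  250.4]
(219, 313) [ 361.5 -145.5  134.5]
(158, 245) [ 361.5 -252.2  154.8]
top +y end [ 353.5 -113.5  265. ]
```

play_rows(
  deltas=[
    [[-0.003, 0, 0.012], [0, 0, 0], 1],
    [[-0.003, 0, 0.012], [0, 0, 0], 1],
    [[-0.003, 0, 0.012], [0, 0, 0], 1],
    [[0, 0, 0.008], [0, 0, 0], 1],
    [[0, 0, 0], [0, 0, 0], 1],
  ],
)

```text
time: 9.52
tool_pos: [353.8, -217.3, 198.7]
tcp_rot: [-179.9, -0.1, 89.4]
ft_force: [-0.0, -0.1, -2.0]
finger_gap: 14.4
```

Run:
```python
from plan import *
plan([((488,-218,192),frameR(0,-.5),8)],1)
```

```text
t 9.53 [ 353.8 -217.3  198.7] [-179.9   -0.1   89.4] F [-0.  -0.1 -2. ] gap 14.4
[[[0.0,0.017,0.001],[-0.0,-0.0,-0.0],1],[[0.0,0.017,0.001],[-0.0,-0.0,-0.0],1],[[0.0,0.017,0.001],[-0.0,-0.0,-0.0],1],[[0.0,0.017,0.001],[-0.0,-0.0,-0.0],1],[[0.0,0.017,0.001],[-0.0,-0.0,-0.0],1],[[0.0,0.017,0.001],[-0.0,-0.0,-0.0],1],[[0.0,0.017,0.001],[-0.0,-0.0,-0.0],1],[[0.0,0.017,0.001],[-0.0,-0.0,-0.0],1]]
```

play_rows(
  deltas=[
    [[0, 0.017, 0], [0, 0, 0], 1],
    [[0, 0.017, 0.001], [0, 0, 0], 1],
    [[0, 0.017, 0.001], [0, 0, 0], 1],
    [[0, 0.017, 0], [0, 0, 0], 1],
    [[0, 0.017, 0], [0, 0, 0], 1],
    [[0, 0.017, 0], [0, 0, 0], 1],
    [[0, 0.017, 0], [0, 0, 0], 1],
    [[0, 0.014, 0], [0, 0, 0], 1],
  ],
)

```text
time: 10.52
tool_pos: [492.1, -219.2, 199.3]
tcp_rot: [179.9, -0.0, 89.4]
ft_force: [0.1, -0.3, -2.0]
finger_gap: 14.6
```

Run:
```python
from plan import *
plan([((488,-218,180),frameR(0,-.5),3)],1)
s=cv2.cvtColor(eyes.snapshot("scene"),4)
cv2.imwrite("pics/v4.png",crop(s,250,130,130,120,4))
print(px("scene",(428,-207,166))-[250,130],px("scene",(488,-207,175))-[250,130])
```

```text
t 10.53 [ 492.1 -219.2  199.3] [179.9  -0.   89.4] F [ 0.1 -0.3 -2. ] gap 14.6
[[[0.0,-0.001,0.006],[0.001,-0.0,-0.001],1],[[0.0,-0.001,0.006],[0.001,-0.0,-0.001],1],[[0.0,-0.001,0.006],[0.001,-0.0,-0.001],1]]
[74.7 45.8] [57.1 49.1]
```

View pics/v4.png

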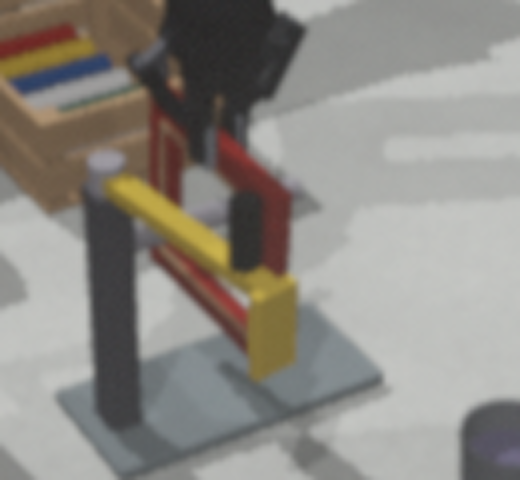

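The bar runs from (140,240) through the opening, and its tip shows at (295,188) beyond the frame. Lowering.

play_rows(
  deltas=[
    [[0, -0.001, 0.008], [0, 0, 0], 1],
    [[0, -0.001, 0.006], [0, 0, 0], 1],
    [[0, 0, 0.004], [0, 0, 0], 1],
    [[0, 0, 0.001], [0, 0, 0], 1],
    [[0, 0, 0], [0, 0, 0], 1],
  ],
)

```text
time: 11.2
tool_pos: [489.9, -219.1, 178.4]
tcp_rot: [179.9, -0.0, 89.4]
ft_force: [0.1, -0.7, -2.1]
finger_gap: 14.7
```

play_rows(
  deltas=[
    [[0, 0, 0.002], [0, 0, 0], 1],
    [[0, 0, 0.001], [0, 0, 0], 1],
    [[0, 0, 0], [0, 0, 0], 1],
  ],
  force=20,
)

```text
time: 11.58
tool_pos: [490.5, -219.4, 178.3]
tcp_rot: [179.8, 0.0, 89.4]
ft_force: [0.1, 0.4, -1.9]
finger_gap: 14.7
```

play_rows(
  deltas=[
    [[0, 0, 0.003], [0, 0, 0], 1],
    [[0, 0, 0.003], [0, 0, 0], 1],
    [[0, 0, 0.001], [0, 0, 0], 1],
  ],
)

```text
time: 11.95
tool_pos: [491.8, -220.2, 177.7]
tcp_rot: [179.5, 0.2, 89.4]
ft_force: [-2.9, 1.9, 1.5]
finger_gap: 14.4
```

Contact with the bar (about 3.5 N). Opening.

play_rows(
  deltas=[
    [[0, 0, 0], [0, 0, 0], 0.75],
    [[0, 0, 0], [0, 0, 0], 0.65],
    [[0, 0, 0], [0, 0, 0], 0.55],
    [[0, 0, 0], [0, 0, 0], 0.45],
    [[0, 0, 0], [0, 0, 0], 0.45],
    [[0, 0, 0], [0, 0, 0], 0.45],
  ],
)

```text
time: 12.7
tool_pos: [492.1, -220.4, 177.1]
tcp_rot: [179.5, 0.2, 89.4]
ft_force: [0.4, -0.3, 0.7]
finger_gap: 47.4
```

play_rows(
  deltas=[
    [[0, 0, -0.01], [0, 0, 0], 0.45],
    [[0, 0, -0.02], [0, 0, 0], 0.45],
    [[0, 0, -0.03], [0, 0, 0], 0.45],
    [[0, 0, -0.04], [0, 0, 0], 0.45],
    [[0, 0, -0.04], [0, 0, 0], 0.45],
    [[0, 0, -0.04], [0, 0, 0], 0.45],
    [[0, 0, 0], [0, 0, 0], 0.45],
  ],
)

```text
time: 13.58
tool_pos: [490.1, -219.6, 367.2]
tcp_rot: [179.4, 0.3, 89.4]
ft_force: [0.4, 0.5, -0.4]
finger_gap: 47.2
```

Run:
```python
from plan import *
plan([((500,-90,340),frameR(0,0),4)],1)
s=cv2.cvtColor(eyes.snapshot("scene"),4);t=cv2.cvtColor(eyes.snapshot("top"),4)
cv2.imwrite("pics/v5.png",np.hstack([crop(s,250,130,130,150,3),crop(t,310,220,130,150,3)]))
```

```text
t 13.57 [ 490.1 -219.6  367.2] [179.4   0.3  89.4] F [ 0.4  0.5 -0.4] gap 47.2
[[[0.032,0.002,0.007],[0.003,0.001,-0.003],1],[[0.032,0.002,0.007],[0.003,0.001,-0.003],1],[[0.032,0.002,0.007],[0.003,0.001,-0.003],1],[[0.032,0.002,0.007],[0.003,0.001,-0.003],1]]
```

View pics/v5.png

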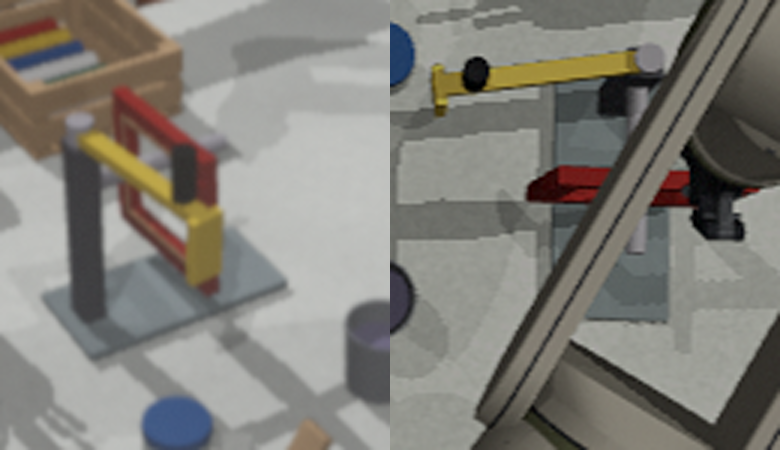

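The frame hangs on the bar at about x≈490, keeper still open (8 pictures viewed so far). Now going over the knob, fingers straddling it along its travel direction.

Run:
```python
from plan import *
plan([((566.5,-66,345),down(95.7),6),((566.5,-66,244),down(95.7),4)],0.45)
```

```text
t 13.68 [ 489.1 -219.   362.9] [179.7   0.1  89.4] F [-0.4  0.7 -1.1] gap 47.1
[[[0.026,0.013,0.003],[0.001,0.0,-0.018],0.45],[[0.025,0.013,0.003],[0.001,0.0,-0.018],0.45],[[0.025,0.014,0.003],[0.001,0.0,-0.018],0.45],[[0.025,0.014,0.003],[0.001,0.0,-0.018],0.45],[[0.025,0.014,0.003],[0.001,0.0,-0.018],0.45],[[0.024,0.015,0.003],[0.001,0.0,-0.018],0.45]]
[[[0.0,-0.0,0.025],[0.0,0.0,0.0],0.45],[[0.0,-0.0,0.025],[0.0,0.0,0.0],0.45],[[0.0,-0.0,0.025],[0.0,0.0,0.0],0.45],[[0.0,-0.0,0.025],[0.0,0.0,0.0],0.45]]
```

play_rows(
  deltas=[
    [[0.026, 0.013, 0.003], [0, 0, -0.018], 0.45],
    [[0.025, 0.013, 0.003], [0, 0, -0.018], 0.45],
    [[0.025, 0.014, 0.003], [0, 0, -0.018], 0.45],
    [[0.025, 0.014, 0.003], [0, 0, -0.018], 0.45],
    [[0.025, 0.014, 0.003], [0, 0, -0.018], 0.45],
    [[0.024, 0.012, 0.003], [0, 0, -0.018], 0.45],
    [[0, 0, 0], [0, 0, 0], 0.45],
  ],
)

```text
time: 14.55
tool_pos: [561.1, -60.9, 330.8]
tcp_rot: [-179.2, -0.3, 95.7]
ft_force: [0.2, -0.7, -0.1]
finger_gap: 46.7
```

Run:
```python
from plan import *
plan([((566.5,-66,244),down(95.7),5)],0.45)
```

```text
t 14.55 [561.1 -60.9 330.8] [-179.2   -0.3   95.7] F [ 0.2 -0.7 -0.1] gap 46.7
[[[-0.001,0.001,0.017],[-0.003,-0.001,-0.0],0.45],[[-0.001,0.001,0.017],[-0.003,-0.001,-0.0],0.45],[[-0.001,0.001,0.017],[-0.003,-0.001,-0.0],0.45],[[-0.001,0.001,0.017],[-0.003,-0.001,-0.0],0.45],[[-0.001,0.001,0.017],[-0.003,-0.001,-0.0],0.45]]
```

play_rows(
  deltas=[
    [[-0.003, 0.003, 0.005], [-0.003, 0, 0], 0.45],
    [[-0.002, 0.002, 0.01], [-0.003, 0, 0], 0.45],
    [[-0.001, 0.001, 0.018], [-0.003, 0, 0], 0.45],
    [[0, 0, 0.018], [-0.003, 0, 0], 0.45],
    [[0, 0, 0.018], [0, 0, 0], 0.45],
    [[0, 0, 0.014], [0, 0, 0], 0.45],
    [[0, 0, 0], [0, 0, 0], 0.45],
  ],
)

```text
time: 15.42
tool_pos: [564.6, -69.5, 237.7]
tcp_rot: [-179.6, -0.4, 95.4]
ft_force: [-0.2, 0.3, -0.6]
finger_gap: 47.2
```

Run:
```python
from plan import *
s=r.sense();print(s["tool_pos"],s["tcp_rot"],s["ft_force"],s["joint_pos"])
# closing arc about hinge (581,-207), from theta0 to 0
H=np.array([581,-207.]);w=[]
ths=np.linspace(1.47,-0.04,16)
for th in ths[1:]:
    w.append(((*(H+143*np.array([-np.cos(th),np.sin(th)])),244),down(180-np.degrees(th)+0.0),1))
plan(w,0.6)
```

```text
[564.6 -69.5 237.7] [-179.6   -0.4   95.4] [-0.2  0.3 -0.6] [-12.3   3.   89.3   0.2  88.2 -17.7]
t 15.43 [564.6 -69.5 237.7] [-179.6   -0.4   95.4] F [-0.2  0.3 -0.6] gap 47.2
[[[0.004,-0.012,-0.006],[-0.007,-0.007,-0.107],0.6]]
[[[-0.001,-0.014,-0.0],[0.0,0.0,-0.101],0.6]]
[[[-0.001,-0.014,-0.0],[0.0,0.0,-0.101],0.6]]
[[[-0.001,-0.014,-0.0],[-0.0,0.0,-0.101],0.6]]
[[[-0.001,-0.014,-0.0],[0.0,0.0,-0.101],0.6]]
[[[-0.001,-0.014,-0.0],[0.0,0.0,-0.101],0.6]]
[[[-0.001,-0.014,-0.0],[-0.0,0.0,-0.101],0.6]]
[[[-0.001,-0.014,-0.0],[-0.0,0.0,-0.101],0.6]]
[[[-0.001,-0.014,-0.0],[-0.0,0.0,-0.101],0.6]]
[[[-0.001,-0.014,-0.0],[0.0,0.0,-0.101],0.6]]
[[[-0.001,-0.014,-0.0],[-0.0,0.0,-0.101],0.6]]
[[[-0.001,-0.014,-0.0],[-0.0,0.0,-0.101],0.6]]
[[[-0.001,-0.014,-0.0],[-0.0,0.0,-0.101],0.6]]
[[[-0.001,-0.014,-0.0],[0.0,0.0,-0.101],0.6]]
[[[-0.001,-0.014,-0.0],[0.0,0.0,-0.101],0.6]]
```

play_rows(
  deltas=[
    [[0.003, 0, -0.007], [0, 0, 0], 0.6],
    [[0, -0.012, -0.001], [0, 0, -0.1], 0.6],
    [[-0.001, -0.014, 0], [0, 0, -0.1], 0.6],
    [[-0.001, -0.014, 0], [0, 0, -0.1], 0.6],
    [[-0.001, -0.014, 0], [0, 0, -0.1], 0.6],
    [[-0.001, -0.014, 0], [0, 0, -0.1], 0.6],
    [[-0.001, -0.014, 0], [0, 0, -0.1], 0.6],
  ],
)

```text
time: 16.3
tool_pos: [493.7, -98.8, 256.7]
tcp_rot: [179.6, 0.1, 131.0]
ft_force: [0.5, -0.1, -0.8]
finger_gap: 34.0
```

```bash
cat > arc.py <<'E'
from plan import *
import sys
H=np.array([581,-207.]);s=r.sense();d=s["tool_pos"][:2]-H
th0=np.arctan2(d[1],-d[0]);print("theta",th0,"radius",np.hypot(*d),"qd",s["qd"][0])
th1=float(sys.argv[1]);n=int(sys.argv[2]);w=[]
for th in np.linspace(th0,th1,n+1)[1:]:
    w.append(((*(H+143*np.array([-np.cos(th),np.sin(th)])),243),down(180-np.degrees(th)),1))
plan(w,0.6)
E
python3 arc.py 0 8
```

```text
theta 0.8917937628500481 radius 138.9886192451134 qd -10.608403141163686
t 16.3 [493.7 -98.8 256.7] [179.6   0.1 131. ] F [ 0.5 -0.1 -0.8] gap 34.0
[[[0.004,-0.016,0.014],[0.007,0.003,-0.074],0.6]]
[[[-0.001,-0.016,-0.0],[-0.0,0.0,-0.111],0.6]]
[[[-0.001,-0.016,-0.0],[-0.0,0.0,-0.111],0.6]]
[[[-0.001,-0.016,-0.0],[0.0,0.0,-0.111],0.6]]
[[[-0.001,-0.016,-0.0],[-0.0,0.0,-0.111],0.6]]
[[[-0.001,-0.016,-0.0],[-0.0,0.0,-0.111],0.6]]
[[[-0.001,-0.016,-0.0],[0.0,0.0,-0.111],0.6]]
[[[-0.001,-0.016,-0.0],[-0.0,0.0,-0.111],0.6]]
```

play_rows(
  deltas=[
    [[0.004, -0.013, 0.008], [0, 0, -0.08], 0.6],
    [[0, -0.014, 0.004], [0, 0, -0.1], 0.6],
    [[0, -0.014, 0.002], [0, 0, -0.1], 0.6],
    [[0, -0.014, 0.002], [0, 0, -0.1], 0.6],
    [[0, -0.014, 0.002], [0, 0, -0.1], 0.6],
    [[0, -0.014, 0.002], [0, 0, -0.1], 0.6],
  ],
)

```text
time: 17.05
tool_pos: [447.8, -164.3, 247.8]
tcp_rot: [179.8, 1.4, 165.5]
ft_force: [-0.1, 0.9, 0.1]
finger_gap: 34.1
```

```bash
python3 arc.py 0 3
```

```text
theta 0.3103550907939533 radius 139.90389288884538 qd -13.916070295085676
t 17.05 [ 447.8 -164.3  247.8] [179.8   1.4 165.5] F [-0.1  0.9  0.1] gap 34.1
[[[0.003,-0.015,0.005],[0.003,0.024,-0.045],0.6]]
[[[-0.001,-0.015,-0.0],[0.0,0.0,-0.103],0.6]]
[[[-0.001,-0.015,-0.0],[-0.0,0.0,-0.103],0.6]]
```

play_rows(
  deltas=[
    [[0.003, -0.012, 0.004], [0, 0.02, -0.05], 0.6],
    [[0, -0.012, 0.002], [0, 0, -0.08], 0.6],
    [[0, -0.01, 0.002], [0, 0, -0.06], 0.6],
    [[0, -0.006, 0.001], [0, 0, -0.04], 0.6],
  ],
)

```text
time: 17.55
tool_pos: [440.4, -204.8, 245.9]
tcp_rot: [-179.9, 0.8, 179.3]
ft_force: [0.0, 0.7, -0.2]
finger_gap: 34.1
```

```bash
python3 arc.py -0.05 2
```

```text
theta 0.015732717084574115 radius 140.59711617163794 qd -4.967899516745877
t 17.55 [ 440.4 -204.8  245.9] [-179.9    0.8  179.3] F [ 0.   0.7 -0.2] gap 34.1
[[[0.002,-0.005,0.003],[-0.002,0.014,-0.03],0.6]]
[[[-0.0,-0.005,-0.0],[-0.0,0.0,-0.033],0.6]]
```

Push on in small steps until the stop shows in the force.

play_rows(
  deltas=[
    [[0.001, -0.004, 0.002], [0, 0.01, -0.01], 0.6],
    [[0, -0.004, 0.001], [0, 0, 0], 0.6],
    [[0, -0.003, 0], [0, 0, 0], 0.6],
    [[0, -0.003, 0], [0, 0, 0], 0.6],
  ],
)

```text
time: 18.05
tool_pos: [440.1, -211.9, 245.0]
tcp_rot: [179.4, 0.2, 180.0]
ft_force: [-1.3, 16.8, 1.6]
finger_gap: 34.7
```

play_rows(
  deltas=[
    [[0, -0.003, 0], [0, 0, 0], 0.6],
    [[0, -0.003, 0], [0, 0, 0], 0.6],
  ],
)

```text
time: 18.3
tool_pos: [440.1, -211.6, 244.8]
tcp_rot: [178.7, 0.1, -179.8]
ft_force: [-1.8, 15.6, 3.3]
finger_gap: 34.0
```

At the stop (16 N, no further motion). Back off to mid-gap, then straight up and away.

play_rows(
  deltas=[
    [[0, 0.005, 0], [0.01, 0, 0], 0.5],
    [[0, 0.001, 0], [0, 0, 0], 0.45],
    [[0, 0, -0.005], [0, 0, 0], 0.45],
    [[0, 0, -0.02], [0, 0, 0], 0.45],
    [[0, 0, -0.03], [0, 0, 0], 0.45],
    [[0, 0, -0.03], [0, 0, 0], 0.45],
    [[0, 0, -0.03], [0, 0, 0], 0.45],
  ],
)

```text
time: 19.18
tool_pos: [439.5, -207.1, 367.0]
tcp_rot: [179.4, 0.1, -179.9]
ft_force: [-0.1, -0.1, 0.4]
finger_gap: 46.7
```

play_rows(
  deltas=[
    [[0.03, 0, -0.01], [0, 0, 0], 0.45],
    [[0.04, 0, 0], [0, 0, 0], 0.45],
    [[0.03, 0.04, 0], [0, 0, 0], 0.45],
    [[0, 0.05, 0], [0, 0, 0], 0.45],
    [[0, 0.05, 0], [0, 0, 0], 0.45],
    [[0, 0.05, 0], [0, 0, 0], 0.45],
    [[0, 0, 0], [0, 0, 0], 0.45],
    [[0, 0, 0], [0, 0, 0], 0.45],
  ],
)

```text
time: 20.18
tool_pos: [337.3, -15.3, 395.3]
tcp_rot: [-180.0, 1.4, 179.8]
ft_force: [1.1, 1.1, 0.6]
finger_gap: 47.3
```

Run:
```python
from plan import *
a=r.sense();print(a["time"],a["tool_pos"],a["ft_force"],a["tcp_rot"])
s=cv2.cvtColor(eyes.snapshot("scene"),4);t=cv2.cvtColor(eyes.snapshot("top"),4)
cv2.imwrite("pics/v6.png",np.hstack([crop(s,250,130,130,150,3),crop(t,310,220,130,150,3)]))
print("expected knob top shut",px("top",(438,-207,280))-[310,220],px("scene",(438,-207,280))-[250,130])
```

```text
20.175 [337.3 -15.3 395.3] [1.1 1.1 0.6] [-180.     1.4  179.8]
expected knob top shut [89.9 78.1] [72.8 11.5]
```

View pics/v6.png

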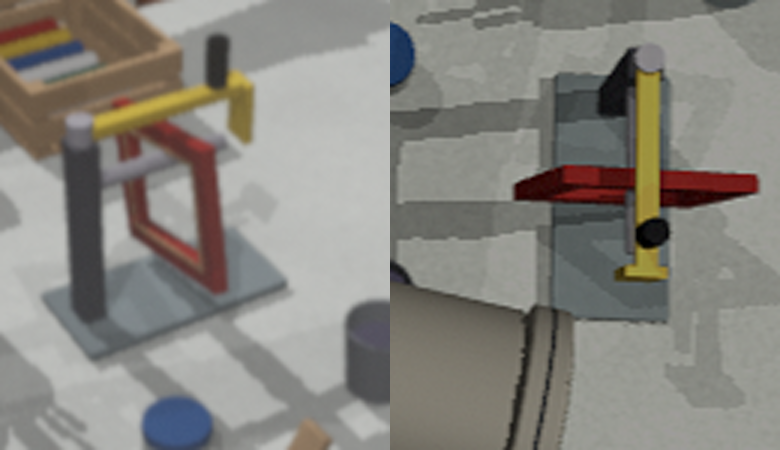

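The frame hangs on the bar with the keeper over it: plate at top crop (642,270), knob at (653,232). I'll check the arm's angle against the bar numerically.

Run:
```python
from plan import *
for k in range(2):
    t=eyes.snapshot("top");hsv=cv2.cvtColor(t,cv2.COLOR_RGB2HSV)
    m=cv2.inRange(hsv,(22,120,60),(35,255,255))
    P=[]
    for v in range(245,306):
        u=np.flatnonzero(m[v,380:410])+380
        if 5<=len(u)<=9:P.append(onz("top",(u.mean(),v),230)[:2])
    P=np.array(P);f=np.polyfit(P[:,0],P[:,1],1)
    print(len(P),"arm slope deg",np.degrees(np.arctan(f[0])),"y at hinge",np.polyval(f,581),"y at knob",np.polyval(f,438))
t0=cv2.cvtColor(cv2.imread("pics/top0.png"),4)
g=cv2.cvtColor(t0,6)
Q=[]
for v in range(258,302):
    row=g[v,384:402].astype(float);w=np.clip(row-row.min()-0.5*(row.max()-row.min()),0,None);Q.append(onz("top",((w*np.arange(384,402)).sum()/w.sum(),v),175)[:2])
Q=np.array(Q);f=np.polyfit(Q[:,0],Q[:,1],1);print("bar slope deg",np.degrees(np.arctan(f[0])),"y at 438",np.polyval(f,438),"y 560",np.polyval(f,560))
```

```text
51 arm slope deg -1.0905564336392835 y at hinge -206.86355150529621 y at knob -204.14138930025263
51 arm slope deg -1.0602124659831398 y at hinge -206.80126773016187 y at knob -204.1548653186151
bar slope deg -1.2620973747191595 y at 438 -206.80416923868853 y 560 -209.49199005235482
```

The arm lies parallel to the bar within 0.2°, so it is shut. Handing in.

```bash
python3 -c "
from bench import r
print(r.hand_in()); s=r.sense(); print(s['time'],s['ft_force'])"
```

```text
the job is handed in; nothing more can be done
None
the job is handed in; nothing more can be done
```

I took the red frame off the easel, hung it on the stand's bar and swung the keeper arm shut. I handed in at about 20 s of the 67 s allowed. The hand-in gives no verdict, so the checks below are my own.

- **Frame:** the last picture shows it hanging from the bar at about x = 490 mm, with the bar through its opening. The gripper was open and well clear of everything.
- **Keeper:** I pushed the knob until it stopped moving at about 16 N. In the top view the arm then lay parallel to the bar within about 0.2°.
- **Disagreements:**
  - By eye, the knob sat about 2 pixels from where I expected it with the arm shut.
  - The arm's line came out 2–3 mm to the +y side of the bar's. That is about the 2 mm calibration error, and the slopes agreed.
- **Other objects:** the arm's path stayed clear of the plates, jars, pot and cup. I did not measure their positions again at the end.

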